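Turn the lap dressing stick end for end and feed it to the mark

ROBOT

A 7-joint arm with a two-finger parallel gripper is mounted at the origin on the work surface. World frame = base frame: x ahead of the robot, y to its left, z up, the work surface at z = 0. Lengths are in m, angles in degrees, forces in N, time in s.
With the tool pointing down it reaches from about 0.35 to 0.775 m from the base axis. Payload 3.1 kg.
Tool frame: the origin (TCP) lies on the centre line of the jaws, within the pads' length; the fingertips stand 17 mm ahead of it and the grasp point (between the pads) lies 2 mm behind it (robot.tip_reach is the distance from the TCP to the fingertips, in m); z points along the fingers, y is the line along which they close (so a half turn about z gives the same grasp; the last joint's range is limited). The gripper opens to 85 mm and grips with 20 to 120 N. Pads are 22 mm wide; open, the fingers measure 114 mm over their backs; the gripper's body (76 mm by 85 mm) begins 54 mm behind the grasp point. The pads swing forward as they close: fully open they stand 13 mm farther back than shut.
Start: joints at [-66.904, 17.813, 0.802, 86.603, -0.252, 75.585, -1.558], TCP at [0.237, 0.497, 0.223] pointing down, gripper open.
Joint ranges: [-154.91, 154.91], [-16.99, 109.72], [-72.82, 74.43], [7.12, 147.25], [-82.49, 262.49], [11.32, 116.49], [-174.64, 174.64]. Speed limits (degrees/s): [159.86, 159.86, 180, 180, 180, 180, 180].

INTERFACE

Orientations are given as [roll, pitch, yaw] about the fixed x, y, z axes, in that order (R = Rz(yaw) Ry(pitch) Rx(roll)).
In Python, from station import robot, fingers, vision, workorder, recognise gives the robot as it stands. Calls block until the motion is done:
- robot.move_to(position, orientation): joint-space move of the TCP to a pose.
- robot.line_to(position, orientation=None, velocity=0.15, f_stop=None): straight line of the TCP; orientation=None keeps the orientation; velocity is the mean speed in m/s. With f_stop (N) it stops when the force on the tool has changed by that much, and returns True; else False.
- robot.move_j(angles): joint-space move.
- fingers.gripper_to(opening, force=None): opening from 0.0 (shut) to 1.0 (fully open); force is the grip in N (None keeps the last); returns when the fingers have stopped.
- robot.pause(seconds).
- robot.inverse_kinematics(position, orientation): joint angles nearest the present ones, or None.
- vision.grab_frame(name): name is "side" or "top" or "wrist"; returns the picture (420x560x3 uint8, red, green, blue); there is no depth.
- vision.calibration(name): a dict with "mtx" (3x3 intrinsics, pixels), "k1" (the pictures are not rectified: a ray, as slopes to the right and down, at radius r is drawn at 1 + k1 r^2 times it, then the intrinsics apply), "extrinsics" (4x4, takes a point from world to camera coordinates); the wrist camera has in their place "T_tool_cam" (4x4, takes a point from camera to tool coordinates, whose origin is the TCP and whose axes are the flange's). Camera axes: x right, y up, looking along -z (the intrinsics and any distortion apply to the point x, -y, -z); pixel columns grow to the right and rows downward; lengths in m; the calibration is good to about 2 mm. A picture is of the moment at which its call begins: read the wrist's pose just before it. calibration takes no time and is no camera call.
A pose or a line that the arm cannot do raises robot.PlanningError and nothing moves.
- workorder.close_job(): hands the job in; it is judged then, once.
Trained networks look in the newest picture that a camera, given by its name, has taken for a name from the list of things; names that differ only in an ending like _2 or _b are one class to them, and where a whole thing is asked for, a point or a joint stands for the part that bears it (a point fixed in the world has none). Each returns a list of dicts, best first, with "p" (0 to 1); they miss things now and then, are a little off and sometimes report something else, mostly with a low value. They report only what shows in the picture. A call takes as long as a camera call. They do not tell look-alikes from the thing itself.
- recognise(label, camera): "rect" ([centre column, centre row, width, height] in pixels, round what is visible of it).
Readings, each from a call of its own:
- robot.current_time_s(): time.
- robot.current_joint_positions(): joint angles.
- robot.current_dq(): joint speeds.
- robot.current_joint_torque(): joint torques, N m.
- robot.current_tool_pos(): TCP position.
- robot.current_eef_rot(): TCP orientation.
- robot.current_contact_force(): force on the tool from outside, world axes, zero at the start.
- robot.current_torque(): the same for the moment, N m.
- robot.current_finger_gap(): opening from 0.0 (shut) to 1.0 (fully open).
- robot.current_gripper_force(): force on a finger pad.
Only numpy, scipy, OpenCV 4.12 (cv2) and the standard library are available. Lean on these libraries where they do the work, as an engineer would, in place of code of your own. Each camera call takes 0.05 s, during which the arm holds its last target. There are 200 camera calls.

TASK

The dressing stick in the feed unit is worn at the end that sticks out: draw it right out of its sleeve, turn it end for end and slide it back in, worn end first, fully home against the stop inside. Then turn the knob until the pointer lies centred on the broad mark of the scale, which feeds the stick forward with the stop still touching it, and let go of everything. Do not knock over the bottle.

Things in the scene. Friction and masses are not known exactly. Their poses are not given: they have to be found in the camera images.
- stick_center (a point): Centre of the loose dressing stick: straight bar 200 mm long, 22 wide, 26 high, 0.2 to 0.4 kg, aluminium with grey stone ends. x axis: along it, to the worn end; z up. At the start it lies level in the feed unit, centre 63 mm above the table, worn end out, the other 46 to 58 mm deep in the sleeve; its middle stands free on both sides for the fingers.
- worn_end (a point): Centre of the end face of the stick's worn end, 100 mm from stick_center. Over its last 30 mm this end is a rounded stub only 12 mm wide and 18 mm high.
- fresh_end (a point): Centre of the end face of the stick's fresh end, 100 mm from stick_center: a full square stone block, 22 mm wide and 26 mm high.
- stick: The dressing stick itself; origin in the middle of its underside, 13 mm below stick_center, axes the same.
- unit: Fixed feed unit: steel base plate 310 x 110 x 25 mm (own x = -210 to +100, y = -55 to +55 mm). Origin on the table below the sleeve's mouth. x axis: along the sleeve, out of the mouth; y to the side with the scale; z up. A tongue 14 mm wide, top 50 mm above the table, runs from the mouth to x = +85 mm; the stick rests on it. Tops: sleeve 87, pointer 90, knob 106 mm.
- mouth (a point): Centre of the sleeve's mouth, 63 mm above the table; axes as unit. Sleeve: x = -100 to 0 mm of the unit, 25 mm wide inside (1.5 mm play each side of the stick), floor 50 and roof underside 78.5 mm above the table, level with the tongue; roofed from x = -45 to 0, flared lips out to x = +11 mm.
- stop_face (a point): Centre of the front face of the sliding brass stop in the sleeve, 63 mm above the table; axes as unit. The stick is fully home when its inner end touches it. At the start it stands 62 to 70 mm behind the mouth. A push of more than about 10 N into the sleeve drives it (and the knob) back.
- pointer_tip (a point): Tip of the dark steel pointer that rides on the stop and crosses over the scale strip; axes as for unit. It moves with the stop, along the unit's x.
- mark (a point): Centre of the mark: the one broad black line (5 mm wide, 18 long) across the white scale strip beside the sleeve, on the unit's +y side; axes as unit. The pointer is centred when pointer_tip and mark have the same x in the unit's frame; the stop is then 50 mm behind the mouth.
- knob_grip (a point): On the knob's vertical axis, 89 mm above the table: the height to grip. Knob: black disc, 64 mm diameter, top 61 mm above the table, with an upright bar grip 60 mm long, 16 thick, top 106 mm above the table. Its x axis runs along the bar grip. It stands at x = -160 mm, y = 0 of the unit.
- knob (a joint): Angle of the knob in rad, 0 to 3, growing clockwise seen from above; each rad feeds stop and pointer 10 mm towards the mouth. At 2.2 the pointer is on the mark; it starts between 0.2 and 1.0. At 0 the bar grip is parallel to the unit's x. It stays where it is left and needs about 0.1 N m.
- bottle: Amber bottle with black cap, 48 mm diameter, 100 mm high, standing on the left; origin at its foot.
Not all that is in view belongs to the job. Leave any purple or red look-alike of the stick alone.

How it is judged:
By the outcome, as a careful person would: the job done as asked, in the order asked, and still so for the second after the job is handed in, with the robot touching nothing.
It also fails if it takes over 72 s, if anything falls off the work surface, if the arm or the gripper's body presses on something with over 40 N, if the wrist force passes 120 N, or if a joint passes its speed limit or range.

## Working session

There is one attempt and no reset: what is moved stays moved. The work goes in short steps, each a Python script; the robot and the scene stay as the last script left them, time stands still between calls to the robot, and variables do not carry over. Pictures are saved under pics/ and viewed, at most 10 in all, crops included, and the job is handed in when it is done.

```bash
mkdir -p pics; ls
cat > h.py <<'E'
import numpy as np, cv2
from station import robot, fingers, vision, workorder, recognise
def save(n,f,crop=None,s=1):
    im=vision.grab_frame(n)
    if crop: im=im[crop[1]:crop[3],crop[0]:crop[2]]
    cv2.imwrite('pics/'+f,cv2.resize(im[:,:,::-1],None,fx=s,fy=s,interpolation=cv2.INTER_CUBIC))
def ray(n,u,v):
    c=vision.calibration(n);K=np.array(c['mtx']);k=c['k1']
    d=(np.array([u,v])-K[:2,2])/[K[0,0],K[1,1]];x=d.copy()
    for _ in range(20): x=d/(1+k*(x@x))
    T=np.linalg.inv(np.array(c['extrinsics']))
    D=T[:3,:3]@np.array([x[0],-x[1],-1]);return T[:3,3],D
def at(n,u,v,z):
    o,D=ray(n,u,v);return o+D*(z-o[2])/D[2]
def px(n,P):
    c=vision.calibration(n);K=np.array(c['mtx']);p=(np.array(c['extrinsics'])@[*P,1])[:3]
    s=np.array([p[0],-p[1]])/-p[2];s=s*(1+c['k1']*(s@s));return K[:2,:2]@s+K[:2,2]
E
python3 - <<'E'
from h import *
for n in('top','side'):
    save(n,n+'0.png',s=1.4)
    for l in('stick','unit','knob_grip','mark','pointer_tip','mouth','bottle','worn_end','fresh_end'):
        try: print(n,l,[(np.round(r['rect']).tolist(),round(r['p'],2)) for r in recognise(l,n)[:3]])
        except Exception as e: print(l,e)
c=vision.calibration('top');print(np.linalg.inv(c['extrinsics'])[:3,3],c['mtx'])
E
```

```text
pics
top stick [([290.0, 122.0, 54.0, 64.0], 0.88), ([416.0, 282.0, 59.0, 62.0], 0.72), ([381.0, 102.0, 72.0, 20.0], 0.66)]
top unit [([262.0, 158.0, 115.0, 116.0], 0.73)]
top knob_grip [([233.0, 188.0, 27.0, 26.0], 0.88)]
top mark [([265.0, 158.0, 114.0, 129.0], 0.69)]
top pointer_tip [([258.0, 160.0, 11.0, 9.0], 0.65), ([287.0, 123.0, 60.0, 62.0], 0.3)]
top mouth [([264.0, 159.0, 111.0, 119.0], 0.81)]
top bottle [([172.0, 198.0, 25.0, 24.0], 0.69), ([291.0, 123.0, 60.0, 67.0], 0.21)]
top worn_end [([417.0, 282.0, 53.0, 57.0], 0.79), ([380.0, 105.0, 72.0, 27.0], 0.61), ([288.0, 122.0, 60.0, 64.0], 0.57)]
top fresh_end [([381.0, 106.0, 79.0, 25.0], 0.81), ([418.0, 283.0, 57.0, 59.0], 0.8), ([191.0, 307.0, 9.0, 82.0], 0.71)]
side stick [([144.0, 239.0, 57.0, 34.0], 0.85), ([310.0, 380.0, 118.0, 26.0], 0.84), ([358.0, 201.0, 59.0, 16.0], 0.81)]
side unit [([302.0, 207.0, 130.0, 58.0], 0.68), ([258.0, 197.0, 24.0, 29.0], 0.29)]
side knob_grip [([257.0, 196.0, 24.0, 26.0], 0.93)]
side mark [([300.0, 207.0, 131.0, 58.0], 0.68)]
side pointer_tip [([293.0, 193.0, 14.0, 10.0], 0.49)]
side mouth [([299.0, 207.0, 126.0, 51.0], 0.86)]
side bottle [([215.0, 184.0, 17.0, 41.0], 0.97)]
side worn_end [([434.0, 250.0, 84.0, 49.0], 0.94), ([314.0, 382.0, 112.0, 26.0], 0.92), ([143.0, 240.0, 58.0, 36.0], 0.89)]
side fresh_end [([357.0, 200.0, 57.0, 15.0], 0.98), ([310.0, 381.0, 115.0, 24.0], 0.95), ([432.0, 251.0, 82.0, 43.0], 0.88)]
[0.36592889 0.06510372 1.21658257] [[487.6972724    0.         284.42229298]
 [  0.         487.6972724  200.80176701]
 [  0.           0.           1.        ]]
```

View pics/top0.png

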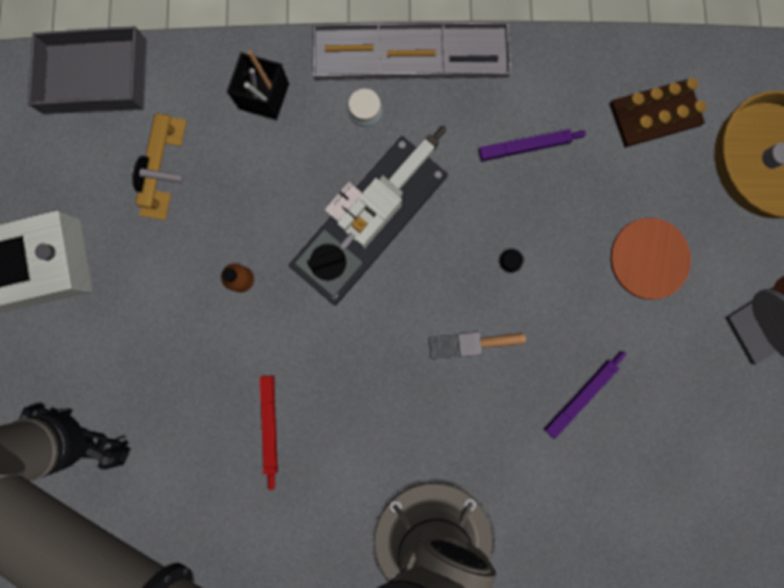

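View pics/side0.png

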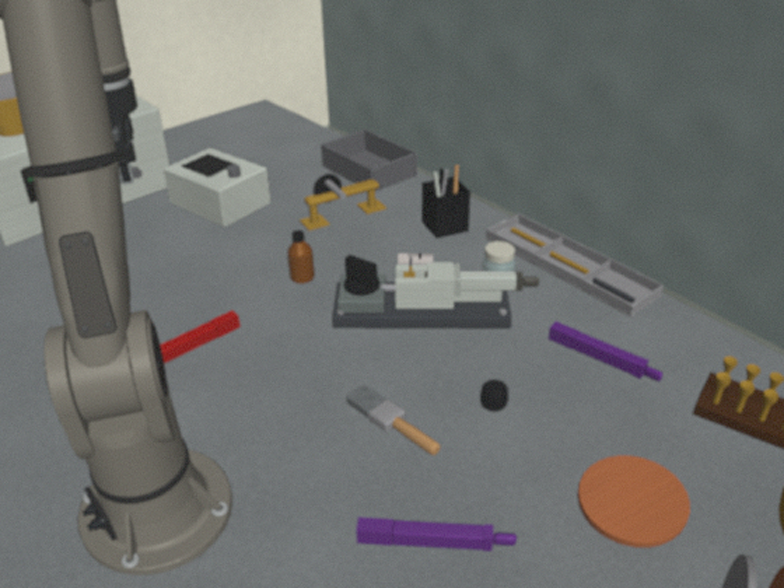

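The side and top views show the stick sitting in the unit at about top px (290,122), pointing up and to the right. Possible confusions are purple (381,102), purple (416,282) and red (191,307). I choose the aluminium one in the unit. The knob is at (234,187), the scale is on the left side of the unit, and the bottle is at (170,198).

Run:
```python
from h import *
print(robot.current_time_s(), robot.current_eef_rot(), np.round(vision.calibration('wrist')['T_tool_cam'],3).tolist(), np.round(vision.calibration('wrist')['mtx'],0).tolist(),vision.calibration('wrist')['k1'])
C=[at('top',u/1.4,v/1.4,.025)[:2] for u,v in((403,136),(447,174),(334,303),(290,265))]
C=np.array(C);print(C.round(3), np.linalg.norm(C-np.roll(C,-1,0),axis=1))
d=(C[0]+C[1]-C[2]-C[3])/2;yaw=np.arctan2(d[1],d[0]);u=np.array([np.cos(yaw),np.sin(yaw)])
O=C.mean(0)+.055*u
print('yaw',np.degrees(yaw),'O',O)
print('knob',at('top',328/1.4,261/1.4,.1)[:2],'pred',O-.16*u,'tip',at('top',442/1.4,129/1.4,.063)[:2],'pred',O+.148*u)
print('side px mouth/knob',px('side',[*O,.063])*1.4,px('side',[*(O-.16*u),.106])*1.4)
for r in(.0,.05,.12,-.16):
  for y in (-90,0,90,180): 
    p=O+r*u; q=robot.inverse_kinematics([*p,.1],[180,0,np.degrees(yaw)+y]); print(r,y,np.linalg.norm(p).round(3),None if q is None else np.round(q).tolist())
save('top','c0.png',(190,80,340,230),4)
```

```text
1.0 [1.79997246e+02 1.77094805e-03 1.54521741e+02] [[0.0, 0.958, 0.286, 0.073], [1.0, -0.0, -0.001, -0.001], [-0.0, 0.286, -0.958, -0.151], [0.0, 0.0, 0.0, 1.0]] [[302.0, 0.0, 284.0], [0.0, 302.0, 212.0], [0.0, 0.0, 1.0]] -0.005608468284598467
[[ 0.717  0.038]
 [ 0.646 -0.039]
 [ 0.421  0.165]
 [ 0.489  0.242]] [0.1044747  0.30384181 0.10254481 0.30556544]
yaw -41.894552539874084 O [0.60916988 0.06491141]
knob [0.48654627 0.16777462] pred [0.49006988 0.17175329] tip [ 0.71731211 -0.02882915] pred [ 0.71933739 -0.03391734]
side px mouth/knob [452.10921556 280.66350061] [359.22286331 259.44768294]
0.0 -90 0.613 [-15.0, 30.0, 11.0, 87.0, -6.0, 64.0, 135.0]
0.0 0 0.613 [-46.0, 44.0, 64.0, 88.0, -41.0, 74.0, -108.0]
0.0 90 0.613 [-36.0, 36.0, 43.0, 87.0, -26.0, 67.0, -30.0]
0.0 180 0.613 [-26.0, 32.0, 27.0, 87.0, -16.0, 65.0, 53.0]
0.05 -90 0.647 [-12.0, 34.0, 12.0, 80.0, -7.0, 66.0, 139.0]
0.05 0 0.647 [-40.0, 48.0, 64.0, 81.0, -44.0, 77.0, -106.0]
0.05 90 0.647 [-31.0, 40.0, 45.0, 81.0, -29.0, 71.0, -25.0]
0.05 180 0.647 [-23.0, 36.0, 30.0, 81.0, -19.0, 68.0, 58.0]
0.12 -90 0.699 [-7.0, 40.0, 12.0, 70.0, -8.0, 71.0, 143.0]
0.12 0 0.699 [-31.0, 54.0, 64.0, 71.0, -47.0, 82.0, -104.0]
0.12 90 0.699 [-24.0, 46.0, 45.0, 71.0, -32.0, 76.0, -22.0]
0.12 180 0.699 [-17.0, 43.0, 32.0, 70.0, -22.0, 73.0, 62.0]
-0.16 -90 0.519 [-26.0, 20.0, 6.0, 102.0, -2.0, 58.0, 119.0]
-0.16 0 0.519 [-67.0, 33.0, 65.0, 103.0, -33.0, 65.0, -123.0]
-0.16 90 0.519 [-44.0, 22.0, 29.0, 102.0, -12.0, 59.0, -52.0]
-0.16 180 0.519 [-36.0, 21.0, 18.0, 102.0, -7.0, 58.0, 34.0]
```

View pics/c0.png

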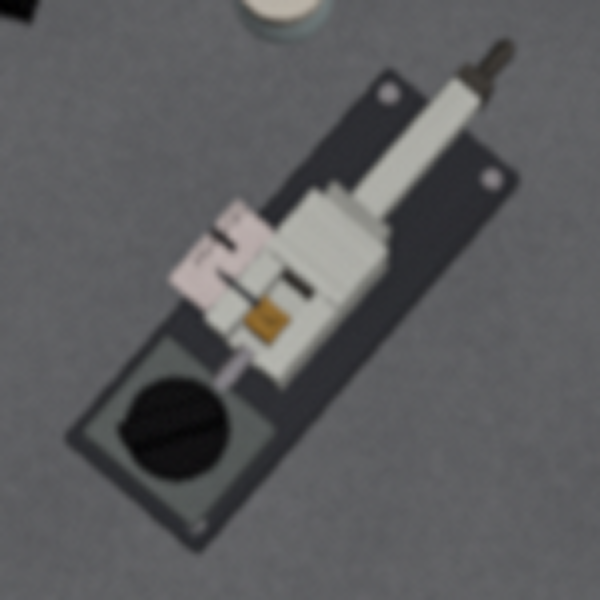

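The crop confirms the choice: the bar is grey-white, its dark worn stub sticks out at the top right, the pointer sits behind the broad mark, and no purple or red piece is near it. Next I move the wrist camera over the unit to refine the pose.

```bash
cat >> h.py <<'E'
from scipy.spatial.transform import Rotation as R
def wpose(): 
    T=np.eye(4);T[:3,:3]=R.from_euler('xyz',robot.current_eef_rot(),degrees=True).as_matrix();T[:3,3]=robot.current_tool_pos();return T@np.array(vision.calibration('wrist')['T_tool_cam'])
def watT(T,u,v,z):
    c=vision.calibration('wrist');K=np.array(c['mtx']);d=(np.array([u,v])-K[:2,2])/[K[0,0],K[1,1]];x=d.copy()
    for _ in range(20): x=d/(1+c['k1']*(x@x))
    D=T[:3,:3]@np.array([x[0],-x[1],-1]);return (T[:3,3]+D*(z-T[2,3])/D[2])[:2]
YAW=-41.9;O=np.array([.609,.065])
def setu(o,y):
    global O,YAW;O=np.array(o);YAW=y
def W(x,y,z):
    a=np.radians(YAW);return [O[0]+x*np.cos(a)-y*np.sin(a),O[1]+x*np.sin(a)+y*np.cos(a),z]
def toU(p):
    a=np.radians(YAW);d=np.array(p)[:2]-O;return np.array([d[0]*np.cos(a)+d[1]*np.sin(a),-d[0]*np.sin(a)+d[1]*np.cos(a)])
E
python3 - <<'E'
from h import *
robot.move_to(W(-.035,0,.24),[180,0,YAW+180])
robot.pause(.3)
T=wpose();np.save('T1.npy',T);save('wrist','w1.png',s=1.4)
for l in('stick','worn_end','knob_grip','mark','pointer_tip','unit','mouth'):
    print(l,[(np.round(r['rect']).tolist(),round(r['p'],2)) for r in recognise(l,'wrist')[:2]])
print(robot.current_time_s(),np.round(robot.current_joint_positions()))
E
```

```text
stick [([218.0, 342.0, 50.0, 56.0], 0.83), ([285.0, 254.0, 23.0, 159.0], 0.56)]
worn_end [([217.0, 342.0, 47.0, 60.0], 0.88), ([283.0, 255.0, 20.0, 160.0], 0.73)]
knob_grip [([283.0, 64.0, 64.0, 76.0], 0.72)]
mark []
pointer_tip [([302.0, 153.0, 51.0, 20.0], 0.69)]
unit [([289.0, 154.0, 113.0, 258.0], 0.58)]
mouth [([291.0, 152.0, 108.0, 259.0], 0.6)]
3.6833 [-27.  23.  24.  79.  -9.  80.  45.]
```

View pics/w1.png

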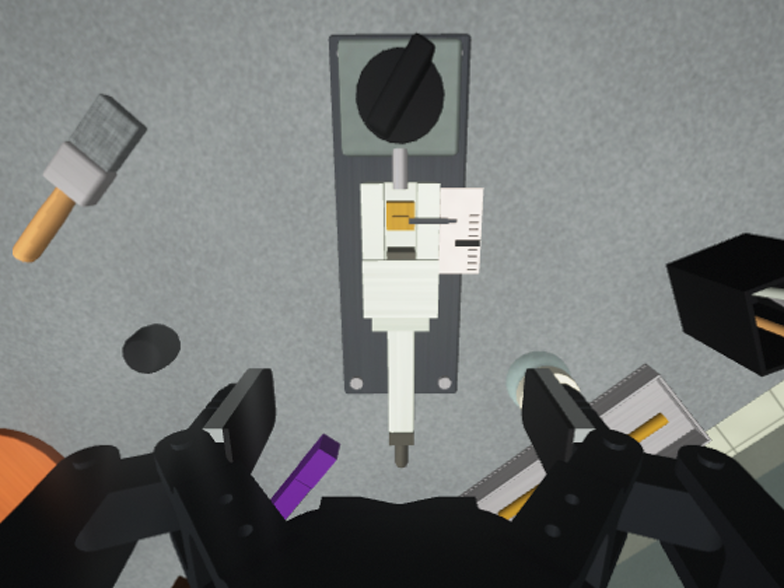

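Run:
```python
from h import *
T=np.load('T1.npy');f=lambda u,v,z:watT(T,u/1.4,v/1.4,z)
C=np.array([f(*p,.025) for p in((345,393),(457,393),(470,36),(330,36))])
print(np.linalg.norm(C-np.roll(C,-1,0),axis=1))
d=(C[0]+C[1]-C[2]-C[3])/2;y=np.degrees(np.arctan2(d[1],d[0]));u=d/np.linalg.norm(d);o=C.mean(0)+.055*u
print('plate',y,o);setu(o,y)
for n,p in dict(tip=(401,466,.063),shoulder=(401,433,.076),lipR=(438,318,.087),lipL=(363,318,.087),stickA=(401,340,.076),knobdisc=(400,95,.061),bar1=(424,38,.106),bar2=(384,132,.106),mark=(468,243,.083),ptr=(456,221,.09)).items():
    print(n,toU(f(*p)).round(4))
```

```text
[0.10869425 0.3057422  0.10709841 0.30569629]
plate -41.547634984242286 [0.6108478  0.06626149]
tip [ 0.1517 -0.0004]
shoulder [ 0.1076 -0.0004]
lipR [-0.0012  0.028 ]
lipL [-0.0014 -0.0292]
stickA [ 0.0213 -0.0002]
knobdisc [-0.1608 -0.0003]
bar1 [-0.1849  0.0138]
bar2 [-0.1325 -0.0107]
mark [-0.0579  0.0491]
ptr [-0.0747  0.0388]
```

```bash
echo "setu([.6106,.0657],-41.65)   # refined" >> h.py
cat >> h.py <<'E'
def FU():
    a=np.radians(YAW);f=np.array(robot.current_contact_force());return np.round([f[0]*np.cos(a)+f[1]*np.sin(a),-f[0]*np.sin(a)+f[1]*np.cos(a),f[2]],2)
def st(s): print(s,'t',robot.current_time_s(),'U',(toU(robot.current_tool_pos())*1000).round(1),'z',round(robot.current_tool_pos()[2]*1000,1),'F',FU(),'gap',round(robot.current_finger_gap(),3),'gf',round(float(np.max(robot.current_gripper_force())),1))
E
python3 - <<'E'
from h import *
E=[180,0,YAW+180]
fingers.gripper_to(.65)
robot.move_to(W(.05,0,.14),E); st('above')
robot.line_to(W(.05,0,.061),E,velocity=.1,f_stop=12); st('down')
fingers.gripper_to(0,40); robot.pause(.2); st('grip')
robot.line_to(W(.05,0,.062),E,velocity=.02); st('lift1')
robot.line_to(W(.07,0,.062),E,velocity=.05,f_stop=15); st('pull20')
E
```

```text
above t 4.6833 U [49.5  0.6] z 140.5 F [-1.08  0.78  0.38] gap 0.649 gf 0.0
down t 5.625 U [50.6  0.5] z 62.0 F [-0.89  0.03 -0.15] gap 0.651 gf 0.0
grip t 6.225 U [50.5  0.6] z 61.9 F [0.39 0.64 4.75] gap 0.242 gf 40.7
lift1 t 6.475 U [50.1  0.2] z 61.9 F [0.03 0.63 1.6 ] gap 0.239 gf 40.5
pull20 t 7.025 U [68.1  0.7] z 61.9 F [-3.38  0.43  5.31] gap 0.24 gf 40.7
```

Run:
```python
from h import *
E=[180,0,YAW+180]
robot.line_to(W(.132,0,.063),E,velocity=.1,f_stop=20); st('out')
robot.line_to(W(.135,0,.2),E,velocity=.15); st('up')
robot.move_to(W(.135,0,.2),[180,0,YAW]); robot.pause(.2);st('turned')
print(np.round(robot.current_joint_positions()))
save('wrist','w2.png',s=1); np.save('T2.npy',wpose())
```

```text
out t 7.7917 U [131.6  -0.8] z 62.0 F [-0.34 -0.12 -3.2 ] gap 0.244 gf 39.9
up t 8.8583 U [134.2  -0.3] z 198.5 F [-0.05 -0.22 -2.78] gap 0.235 gf 39.8
turned t 11.5 U [ 1.35e+02 -1.00e-01] z 200.0 F [ 0.17  0.14 -3.16] gap 0.24 gf 39.9
[ -26.   50.   64.   59.  -44.   93. -107.]
```

View pics/w2.png

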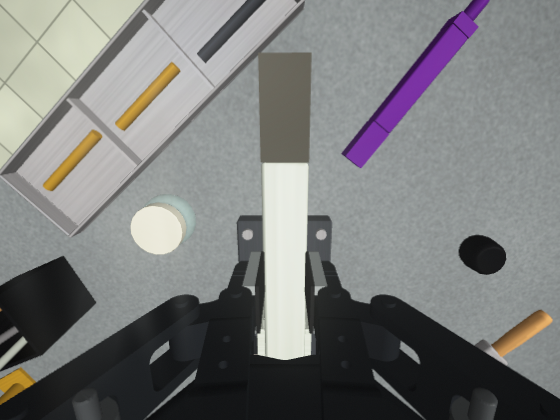

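The wrist view shows the stick held straight along the image's vertical axis, with its square fresh end (285,55) now pointing outwards. I'm ready to insert it.

Run:
```python
from h import *
E=[180,0,YAW]
robot.line_to(W(.135,0,.08),E,velocity=.15)
robot.line_to(W(.135,0,.063),E,velocity=.05,f_stop=8);st('low')
b=robot.line_to(W(.075,0,.063),E,velocity=.06,f_stop=6);st(b)
if not b:
    b=robot.line_to(W(.045,0,.063),E,velocity=.04,f_stop=6);st(b)
if not b:
    b=robot.line_to(W(.02,0,.063),E,velocity=.015,f_stop=5);st(b)
```

```text
low t 12.9917 U [134.8  -0. ] z 62.6 F [-0.32 -0.02 -2.74] gap 0.239 gf 39.9
False t 14.1417 U [75.6 -0.3] z 63.1 F [-0.06  0.07 -3.34] gap 0.236 gf 39.9
False t 15.0417 U [45.3 -0.1] z 63.1 F [ 0.35  0.12 -2.98] gap 0.24 gf 39.9
True t 16.0417 U [33.  -0.3] z 62.9 F [ 3.17  1.37 -2.15] gap 0.243 gf 40.0
```

Run:
```python
from h import *
E=[180,0,YAW]
robot.line_to(W(.033,0,.060),E,velocity=.015,f_stop=4);st('lower')
fingers.gripper_to(.6);st('rel')
robot.line_to(W(.035,0,.2),E,velocity=.15)
K=YAW+180-np.degrees(.48)
robot.move_to(W(-.035,0,.24),[180,0,YAW+180]); robot.pause(.3)
T=wpose();np.save('T3.npy',T);save('wrist','w3.png',s=1.4)
st('look')
```

```text
lower t 16.25 U [33.  -0.2] z 62.0 F [-0.99 -0.92  4.64] gap 0.239 gf 40.6
rel t 16.65 U [32.6 -0.6] z 60.6 F [ 0.14 -0.15 -0.55] gap 0.604 gf 0.0
look t 20.4 U [-35.  -0.] z 239.9 F [-0.28 -0.74 -0.53] gap 0.599 gf 0.0
```

View pics/w3.png

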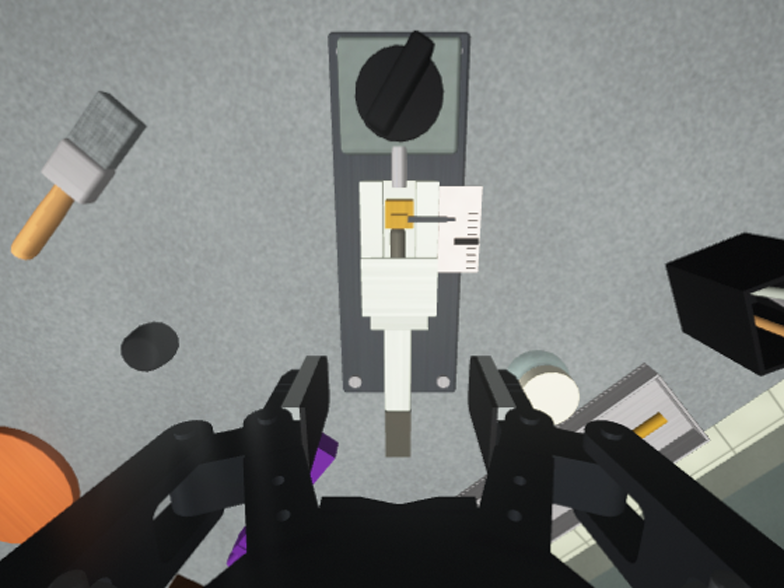

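The worn stub now touches the brass stop at about (398,228). The knob and pointer have not moved. Next I turn the knob.

```bash
cat >> h.py <<'E'
def knobpose(k,z=.087,x=-.1603): return W(x,0,z),[180,0,YAW+180-np.degrees(k)]
def turn(k0,k1):
    n=max(2,int(np.ceil(abs(k1-k0)/.2)))
    for k in np.linspace(k0,k1,n+1)[1:]: robot.move_to(*knobpose(k))
E
python3 - <<'E'
from h import *
robot.move_to(*knobpose(.47,.16)); st('above')
robot.line_to(*knobpose(.47),velocity=.08,f_stop=12); st('down')
fingers.gripper_to(0,50); robot.pause(.2); st('grip')
turn(.47,2.2); robot.pause(.3); st('turned')
print(robot.current_eef_rot(),YAW+180-np.degrees(2.2))
fingers.gripper_to(.45); robot.line_to(*knobpose(2.2,.16),velocity=.12); st('up')
robot.move_to(W(-.035,0,.24),[180,0,YAW+180]); robot.pause(.3)
T=wpose();np.save('T4.npy',T);save('wrist','w4.png',(220,60,380,200),5);st('look')
E
```

```text
above t 21.0667 U [-159.     0.4] z 160.8 F [-0.   -0.39  0.32] gap 0.601 gf 0.0
down t 22.125 U [-159.9    0.5] z 87.6 F [ 0.12  0.42 -0.46] gap 0.6 gf 0.0
grip t 22.7417 U [-159.7    0.2] z 87.7 F [ 0.12 -1.84  5.06] gap 0.166 gf 51.6
turned t 25.5917 U [-1.606e+02 -1.000e-01] z 87.6 F [-1.66 -1.72  7.76] gap 0.165 gf 51.9
[-1.79942356e+02  3.68023176e-02  1.22857251e+01] 12.299285071218875
up t 26.7083 U [-160.8   -0.4] z 159.4 F [-0.57 -0.03 -0.8 ] gap 0.448 gf 0.0
look t 28.95 U [-35.1   0.1] z 240.0 F [-0.36  0.81  0.03] gap 0.451 gf 0.0
```

View pics/w4.png

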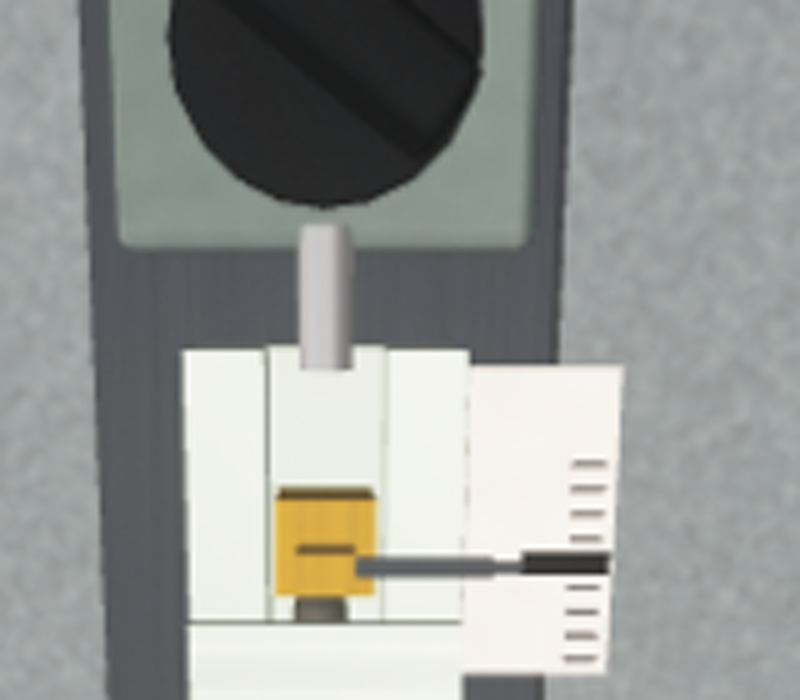

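Pointer and mark nearly coincide, at crop rows 567 and 563, but parallax could explain part of the gap. To remove it I'll look again from directly above the mark.

Run:
```python
from h import *
robot.move_to(W(.023,0.03,.16),[180,0,YAW+180]); robot.pause(.3)
T=wpose();np.save('T5.npy',T);st('look');print(toU(T[:2,3]),T[2,3])
im=vision.grab_frame('wrist');cv2.imwrite('pics/w5f.png',im[:,:,::-1])
# find window round expected mark
c=vision.calibration('wrist');K=np.array(c['mtx']);p=np.linalg.inv(T)@[*W(-.05,.05,.085),1]
s=np.array([p[0],-p[1]])/-p[2];u,v=(K[:2,:2]@s+K[:2,2]).astype(int);print(u,v)
x0,y0=u-70,max(0,v-50);print(x0,y0)
cv2.imwrite('pics/w5.png',cv2.resize(im[y0:y0+100,x0:x0+130,::-1],None,fx=6,fy=6,interpolation=cv2.INTER_CUBIC))
```

```text
look t 29.7417 U [22.8 30.8] z 162.1 F [-0.03 -0.17  0.01] gap 0.452 gf 0.0
[-0.05047315  0.02933969] 0.3128943685304896
311 121
241 71
```

View pics/w5.png

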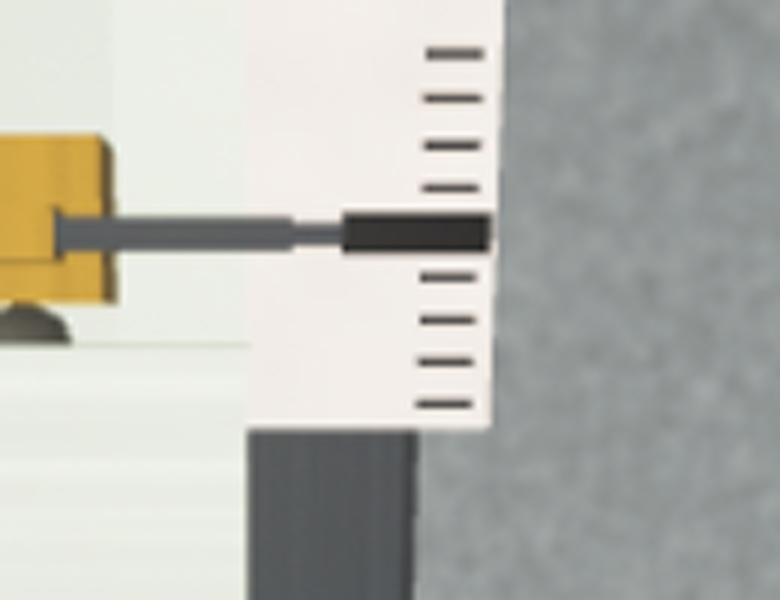

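Seen from directly above, the pointer tip (crop row 234) is centred on the mark (row 233), and the stub touches the brass stop. I'll check the bottle and hand in.

Run:
```python
from h import *
vision.grab_frame('side');print(recognise('bottle','side')[:1]); st('end'); print(workorder.close_job())
```

```text
[{'rect': [215.3, 183.5, 15.2, 40.6], 'p': 0.69}]
end t 29.8917 U [22.8 30.3] z 160.9 F [-0.39 -0.15  0.13] gap 0.449 gf 0.0
the job is handed in; nothing more can be done
None
```

The job is handed in after about 30 s: the stick is turned end for end and home against the stop, the pointer is centred on the broad mark to about 0.2 mm, the bottle is still standing, and the robot is touching nothing.

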